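Roll the cap strip down on a tube rack

ROBOT

A 6-joint arm with a two-finger parallel gripper is mounted at the origin on the work surface. World frame = base frame: x ahead of the robot, y to its left, z up, the work surface at z = 0. Lengths are in m, angles in degrees, forces in N, time in s.
With the tool pointing down it reaches from about 0.425 to 0.925 m from the base axis. Payload 12.5 kg.
Tool frame: the origin (TCP) lies midway between the tips of the shut fingers; the grasp point (between the pads) lies env.tcp_to_grasp behind it (env.tcp_to_grasp is the distance from the TCP to the grasp point, in m); z points along the fingers, y is the direction in which the jaws open and shut (so a half turn about z gives the same grasp; the last joint's range is limited). The gripper opens to 85 mm and grips with 20 to 120 N. Pads are 22 mm wide; open, the fingers measure 114 mm over their backs; the gripper's body (76 mm by 85 mm) begins 54 mm behind the grasp point. The pads swing forward as they close: fully open they stand 13 mm farther back than shut.
Start: joints at [70.325, 28.126, 89.318, -0, 62.55, -6.05], TCP at [0.147, 0.607, 0.197] pointing down, gripper open.
Joint ranges: [-177.58, 177.58], [-47.91, 125.51], [2.72, 160], [-65.01, 245.01], [3.68, 167.84], [-153.87, 153.87]. Speed limits (degrees/s): [127.2, 127.2, 159.86, 180, 180, 180].

INTERFACE

Orientations are given as a 3x3 rotation matrix whose columns are the frame's x, y, z axes.
In Python, from workcell import env gives the robot as it stands. The module is installed in compiled form; this text tells all that it offers.
- The arm moves only by the shell command python3 -m inch 'ROWS' [FORCE]. ROWS is JSON, one flat list of numbers, 7 for each row, row after row: the opening, from 0 (shut) to 1 (fully open), then the shift along the tool's x, y, z in cm, then the turn, a rotation vector about the tool's x, y, z in degrees. In form: [jaw, x, y, z, wx, wy, wz, jaw, x, y, z, wx, wy, wz, ...]. A call has 1 to 5 rows; each row is the pose to reach, as a shift and turn from the pose commanded when the call began, along the tool's axes at that moment; what a row does not reach only later rows make up. A row lasts 1/10 s, in which the tool goes at most 50 mm and 8.59 degrees, less where a joint would pass 70% of its speed; a pose out of reach is approached as far as the arm can. A call with a gripper value outside its range is refused whole. The fingers move at their own pace and stop on an object; FORCE is the grip in N (left out, the last holds). Time passes only in rows, so rows that repeat a pose let the fingers close. It gives the time, the measured TCP pose, the force and the opening at its end, in the units of the state.
- env.sense(): the state, without advancing time (a new reading comes with each control period).
- env.capture(name): name is "scene" or "top" or "wrist"; returns a dict with "color" (480x640x3 uint8, red, green, blue), "fx", "fy", "cx", "cy" (pixels), "rvec" (rotation vector, rad) and "tvec" (3), from world to camera coordinates, as OpenCV has them. Camera axes: x right, y down, z forward; pixel columns grow to the right and rows downward; lengths in m; the calibration is good to about 2 mm. A picture is of the moment at which its call begins. There is no depth.
- env.sign_off(): hands the job in, once; it reports no verdict.
The state is a dict: "time": time; "joint_positions": joint angles; "dq": joint speeds; "joint_torque": joint torques, N m; "ee_pos": TCP position; "tool_rot": TCP orientation; "wrist_force": force on the tool from outside, world axes, zero at the start; "torque": the same for the moment, N m; "gripper_width": finger opening in m.
Only numpy, scipy, OpenCV 4.12 (cv2) and the standard library are available. Lean on these libraries where they do the work, as an engineer would, in place of code of your own. Each camera call takes 0.05 s, during which the arm holds its last target.

TASK

Take the hand roller from its stand by its grip and roll it with firm pressure along the white cap strip at the front edge of the tube rack until all eight caps are pushed fully home. Press the caps only with the roller, not with the gripper, and leave the bottle, beaker and jar alone. Then hang the roller back on its stand as it was, with its plate resting on both rails, and let go.

Things in the scene. Friction and masses are not known exactly. Their poses are not given: they have to be found in the camera images.
- rack: Grey metal tube rack fixed to the bench, 100 mm deep (its x), 200 mm long (its y; clamp feet reach 119 mm) and 70 mm high; origin under its centre, z up. A white strip of eight rigid push-in caps runs along its front (-x) edge, 26 mm in front of its middle. The row of black round stoppers behind it, 76 mm high, needs nothing.
- strip_mid (a point): Middle of the cap strip, at the height of the caps' tops when fully seated (73 mm above the bench); axes as the rack's. The strip runs along y: cap k (0 to 7) is centred at y = (k - 3.5) x 20 mm. Each cap top is 24 mm (x) by 19 mm (y); unseated ones stand up to 6 mm higher.
- roller: Spring-loaded hand roller, about 0.4 kg; origin at the bottom of its wheel (spring relaxed), z up, y its rolling direction, x along the axle. Black rubber wheel 48 mm in diameter, 32 mm wide, in a fork under a steel plate. Wheel and fork spring up towards the plate by up to 12 mm: 12 N to begin, 24 N at 12 mm.
- roller_grip (a point): Centre of the roller's upright black grip block, 30 mm (y) by 36 mm (x) by 52 mm high, 98 mm above the wheel's bottom (spring relaxed); axes as the roller's. Under the block is the steel plate, 100 mm (y) by 50 mm (x), 10 mm thick, its top 26 mm below this point. Best pinched across its 30 mm, fingers before and behind in the rolling direction, fingertips just above the plate.
- stand_home (a point): On the fixed roller stand: where the grip block's centre is when the roller hangs in the middle, 108 mm above the bench; axes as the stand's, z up. Two parallel grey rails 84 mm long (along x), 72 mm high, lie at y = 33 to 49 mm either side; the roller's plate rests on both, its y along the stand's y, and the wheel hangs in the 66 mm gap.
- wheel (a joint): Angle of the roller's wheel about its axle, 0 at the start, either sign; it turns freely, 2 rad for each 48 mm rolled.
- cap0 (a joint): How far cap 0 has been pushed into its tube, in m: 0 is fully proud, 0.006 fully seated. It takes about 5 N and stays where it is left. Cap 0 is at the strip's -y end, cap 7 at +y.
- cap1 (a joint): How far cap 1 has been pushed into its tube, in m: 0 is fully proud, 0.006 fully seated. It takes about 5 N and stays where it is left. Cap 0 is at the strip's -y end, cap 7 at +y.
- cap2 (a joint): How far cap 2 has been pushed into its tube, in m: 0 is fully proud, 0.006 fully seated. It takes about 5 N and stays where it is left. Cap 0 is at the strip's -y end, cap 7 at +y.
- cap3 (a joint): How far cap 3 has been pushed into its tube, in m: 0 is fully proud, 0.006 fully seated. It takes about 5 N and stays where it is left. Cap 0 is at the strip's -y end, cap 7 at +y.
- cap4 (a joint): How far cap 4 has been pushed into its tube, in m: 0 is fully proud, 0.006 fully seated. It takes about 5 N and stays where it is left. Cap 0 is at the strip's -y end, cap 7 at +y.
- cap5 (a joint): How far cap 5 has been pushed into its tube, in m: 0 is fully proud, 0.006 fully seated. It takes about 5 N and stays where it is left. Cap 0 is at the strip's -y end, cap 7 at +y.
- cap6 (a joint): How far cap 6 has been pushed into its tube, in m: 0 is fully proud, 0.006 fully seated. It takes about 5 N and stays where it is left. Cap 0 is at the strip's -y end, cap 7 at +y.
- cap7 (a joint): How far cap 7 has been pushed into its tube, in m: 0 is fully proud, 0.006 fully seated. It takes about 5 N and stays where it is left. Cap 0 is at the strip's -y end, cap 7 at +y.
- reagent: Amber bottle, 64 mm across, 130 mm high, a bystander; origin under its centre.
- beaker: Glass beaker, 72 mm across, 85 mm high, a bystander; origin under its centre.
- jar: Clear jar with a lid, 68 mm across, 75 mm high, a bystander; origin under its centre.

How it is judged:
By the outcome, as a careful person would: the job done as asked, in the order asked, and still so for the second after the job is handed in, with the robot touching nothing.
It also fails if it takes over 59 s, if anything falls off the work surface, if the arm or the gripper's body presses on something with over 40 N, if the wrist force passes 120 N, or if a joint passes its speed limit or range.

## Working session

There is one attempt and no reset: what is moved stays moved. The work goes in short steps, Python scripts to look and compute and a shell command to move; the robot and the scene stay as the last step left them, time stands still between calls to the robot, and variables do not carry over. Pictures are saved under pics/ and viewed, and the job is handed in when it is done.

```bash
mkdir -p pics; python3 - <<'E'
from workcell import env
import cv2,numpy as np
s=env.sense();print({k:np.round(v,4).tolist() for k,v in s.items()},env.tcp_to_grasp)
for n in("scene","top","wrist"):
    c=env.capture(n);cv2.imwrite(f"pics/{n}0.png",c["color"][:,:,::-1]);print(n,c["fx"],c["cx"],c["rvec"],c["tvec"])
E
```

```text
{'time': 0.0, 'joint_positions': [70.3247, 28.1645, 89.3501, 0.0019, 62.5489, -6.0503], 'dq': [-0.0702, 0.0073, -0.0849, -0.0049, 0.0006, -0.1104], 'joint_torque': [-0.0036, -61.8448, -26.159, -0.0002, 0.0041, -0.0], 'ee_pos': [0.1471, 0.6072, 0.1966], 'tool_rot': [[-0.9719, 0.2356, -0.0004], [0.2356, 0.9719, -0.001], [0.0001, -0.0011, -1.0]], 'wrist_force': [0.5904, 0.9885, -0.8456], 'torque': [0.0333, -0.0184, -0.0198], 'gripper_width': 0.0855} 0.0187
scene 600.9230881989156 320.51243853301077 [ 1.66030021  2.14724265 -0.66609583] [ 0.1391335  -0.44598539  1.2683386 ]
top 498.6163078852825 314.9506305468853 [ 2.12394792 -2.14522249  0.08029177] [0.03264776 0.62374257 0.73561861]
wrist 376.99686745709465 320.54631668320997 [-2.28522435 -1.79775967 -0.25425084] [-0.62482635 -0.03604925  0.37930563]
```

View pics/scene0.png

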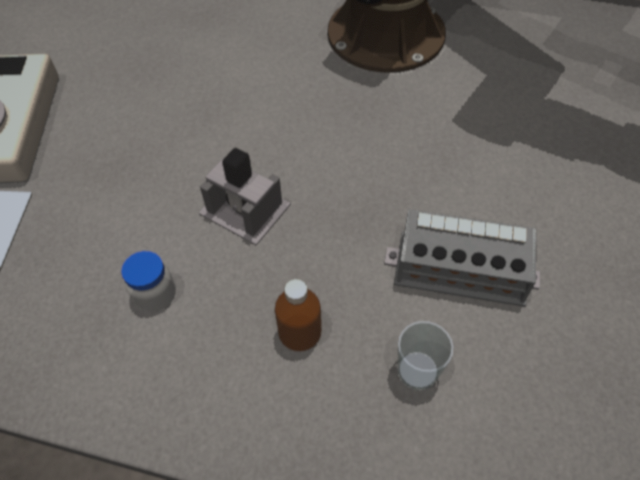

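View pics/top0.png

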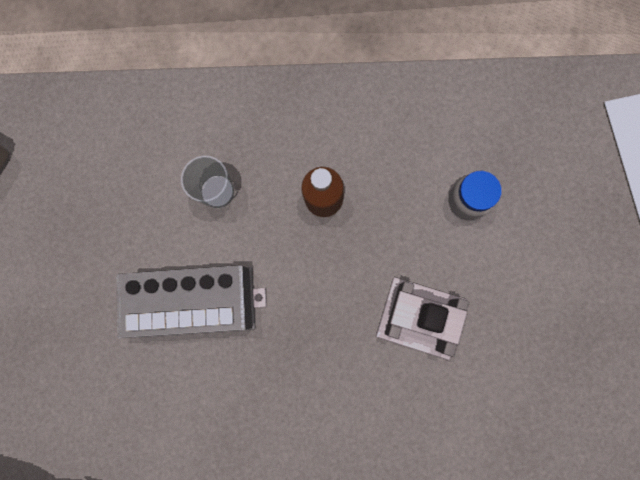

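View pics/wrist0.png

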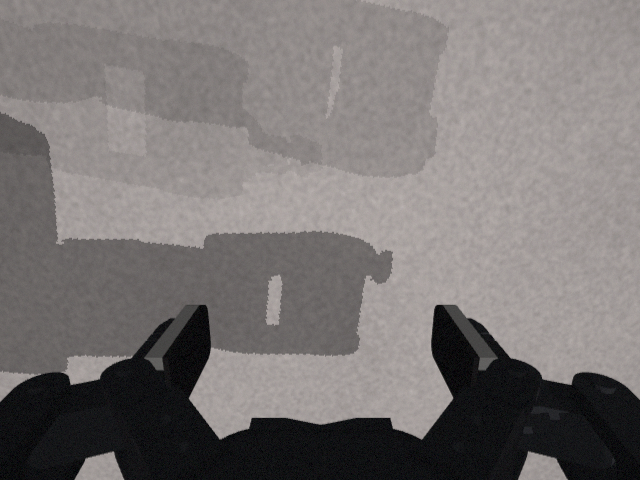

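The scene picture shows the roller on its stand near (240,190), the rack with its white strip from (425,220) to (520,235), the jar at (145,275), the bottle at (298,315) and the beaker at (424,352). In the top view the rack is at (185,300) and the roller grip at (433,317). I'll zoom in to measure.

```bash
python3 - <<'E'
import cv2
t=cv2.imread("pics/top0.png");s=cv2.imread("pics/scene0.png")
cv2.imwrite("pics/z1.png",cv2.resize(t[265:370,360:490],None,fx=6,fy=5.7142,interpolation=2)[:600] if 0 else cv2.resize(t[270:370,360:490],None,fx=6,fy=6,interpolation=2))
cv2.imwrite("pics/z2.png",cv2.resize(t[250:350,110:240],None,fx=6,fy=6,interpolation=2))
cv2.imwrite("pics/z3.png",cv2.resize(s[140:240,180:310],None,fx=6,fy=6,interpolation=2))
E
```

```text
(no output)
```

View pics/z1.png

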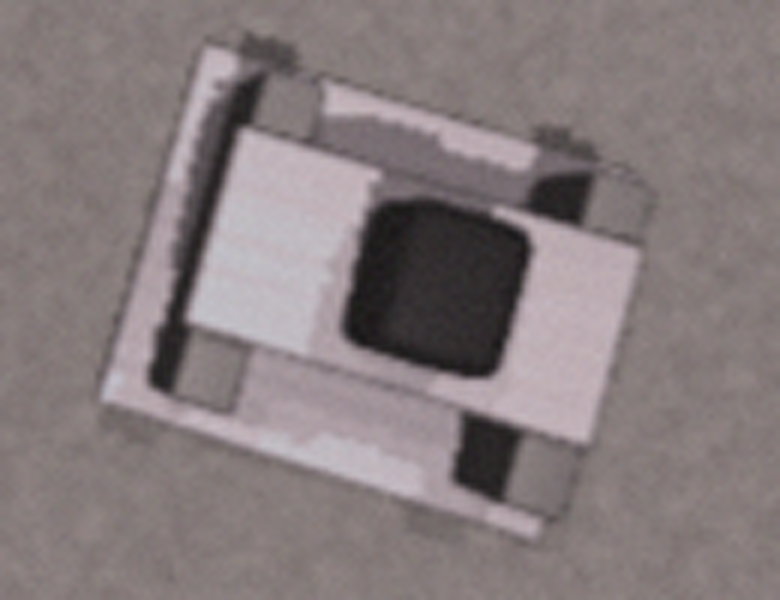

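View pics/z2.png

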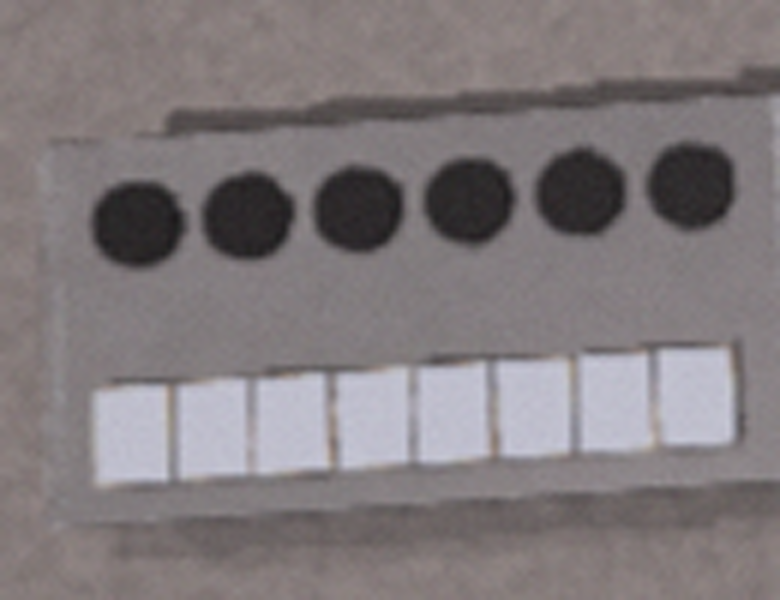

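View pics/z3.png

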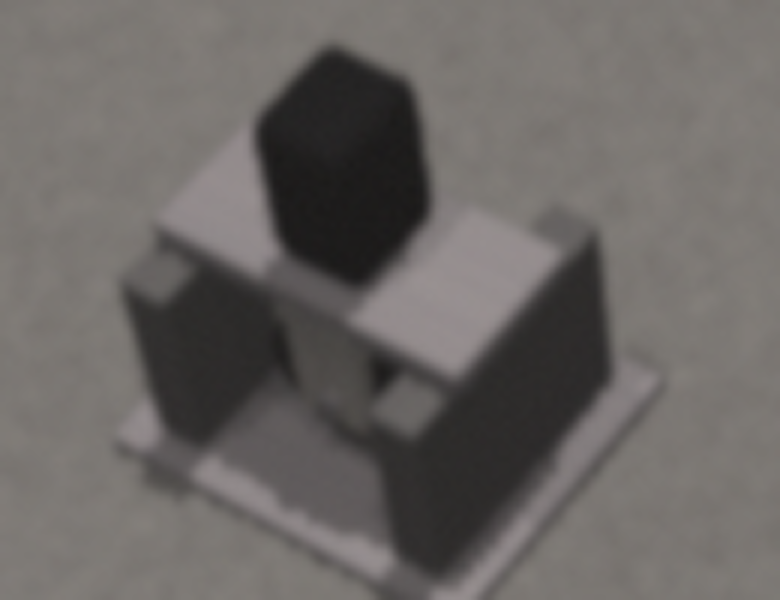

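```bash
cat > h.py <<'E'
from workcell import env
import cv2,numpy as np
def bp(c,uv,z):
    K=np.array([[c["fx"],0,c["cx"]],[0,c["fy"],c["cy"]],[0,0,1]]);R,_=cv2.Rodrigues(np.array(c["rvec"],float));t=np.array(c["tvec"],float).ravel()
    o=-R.T@t;out=[]
    for u,v in uv:
        d=R.T@np.linalg.solve(K,[u,v,1.]);out.append(o+d*(z-o[2])/d[2])
    return np.array(out)
def pr(c,P):
    K=np.array([[c["fx"],0,c["cx"]],[0,c["fy"],c["cy"]],[0,0,1]])
    return cv2.projectPoints(np.array(P,float),np.array(c["rvec"],float),np.array(c["tvec"],float),K,None)[0].reshape(-1,2)
E
python3 - <<'E'
from h import *
c=env.capture("top");s=env.capture("scene")
z=lambda pts,ox,oy:[((x+.5)/6-.5+ox,(y+.5)/6-.5+oy) for x,y in pts]
def show(n,P):
    e=[np.linalg.norm(P[i]-P[(i+1)%len(P)]) for i in range(len(P))]
    print(n,P[:,:2].round(4).tolist(),"mean",P.mean(0).round(4),"edges",np.round(e,4),"ang",[round(float(np.degrees(np.arctan2(*(P[(i+1)%len(P)]-P[i])[[1,0]]))),1) for i in range(len(P))])
show("plate top",bp(c,z([(240,128),(640,250),(592,442),(190,325)],360,270),.082))
show("plate scn",bp(s,z([(160,225),(455,378),(563,247),(248,130)],180,140),.082))
show("gripblock top",bp(c,z([(378,197),(532,222),(500,378),(345,340)],360,270),.134))
show("stand rails",bp(c,z([(262,72),(655,195),(560,520),(172,395)],360,270),.072))
show("base",bp(c,z([(207,42),(655,160),(540,535),(103,402)],360,270),.0))
show("caps79",bp(c,z([(93,390),(733,347),(737,443),(97,487)],110,250),.079))
show("caps73",bp(c,z([(93,390),(733,347),(737,443),(97,487)],110,250),.073))
show("stop",bp(c,z([(138,223),(249,216),(359,208),(470,200),(581,193),(691,186)],110,250),.076))
show("caps scn",bp(s,[(418,213),(527,228),(525,242),(417,227)],.079))
E
python3 - <<'E'
import cv2
s=cv2.imread("pics/scene0.png");cv2.imwrite("pics/z4.png",cv2.resize(s[205:305,405:535],None,fx=6,fy=6,interpolation=2))
E
```

```text
plate top [[0.5545, -0.0972], [0.5249, -0.1907], [0.4801, -0.1776], [0.5079, -0.0841]] mean [ 0.5168 -0.1374  0.082 ] edges [0.0981 0.0467 0.0975 0.0485] ang [-107.6, 163.7, 73.4, -15.7]
plate scn [[0.5246, -0.1906], [0.554, -0.0992], [0.5058, -0.0854], [0.4876, -0.1796]] mean [ 0.518  -0.1387  0.082 ] edges [0.096  0.0501 0.0959 0.0387] ang [72.2, 164.0, -101.0, -16.6]
gripblock top [[0.5372, -0.121], [0.5314, -0.1545], [0.4974, -0.1462], [0.5059, -0.1127]] mean [ 0.518  -0.1336  0.134 ] edges [0.034  0.035  0.0345 0.0324] ang [-99.7, 166.3, 75.9, -14.8]
stand rails [[0.5685, -0.1041], [0.5379, -0.1973], [0.4611, -0.1716], [0.4909, -0.0804]] mean [ 0.5146 -0.1384  0.072 ] edges [0.0981 0.081  0.0959 0.0811] ang [-108.1, 161.5, 71.9, -17.0]
base [[0.5806, -0.0989], [0.5481, -0.216], [0.4507, -0.182], [0.4855, -0.069]] mean [ 0.5162 -0.1415  0.    ] edges [0.1216 0.1032 0.1182 0.0997] ang [-105.5, 160.8, 72.9, -17.4]
caps79 [[0.5233, 0.306], [0.5327, 0.1471], [0.5095, 0.1458], [0.4997, 0.304]] mean [0.5163 0.2257 0.079 ] edges [0.1592 0.0232 0.1585 0.0237] ang [-86.6, -176.8, 93.5, 4.8]
caps73 [[0.5233, 0.3086], [0.5327, 0.1484], [0.5094, 0.1471], [0.4995, 0.3066]] mean [0.5162 0.2277 0.073 ] edges [0.1605 0.0234 0.1598 0.0239] ang [-86.6, -176.8, 93.5, 4.8]
stop [[0.5644, 0.2976], [0.5659, 0.2695], [0.5676, 0.2418], [0.5693, 0.214], [0.5708, 0.1862], [0.5723, 0.1588]] mean [0.5684 0.228  0.076 ] edges [0.0281 0.0277 0.0279 0.0278 0.0275 0.139 ] ang [-87.0, -86.4, -86.5, -87.0, -87.0, 93.2]
caps scn [[0.5105, 0.1444], [0.4984, 0.305], [0.5245, 0.3039], [0.5365, 0.1473]] mean [0.5175 0.2252 0.079 ] edges [0.161  0.0261 0.1571 0.0262] ang [94.3, -2.2, -85.6, -173.6]
```

View pics/z4.png

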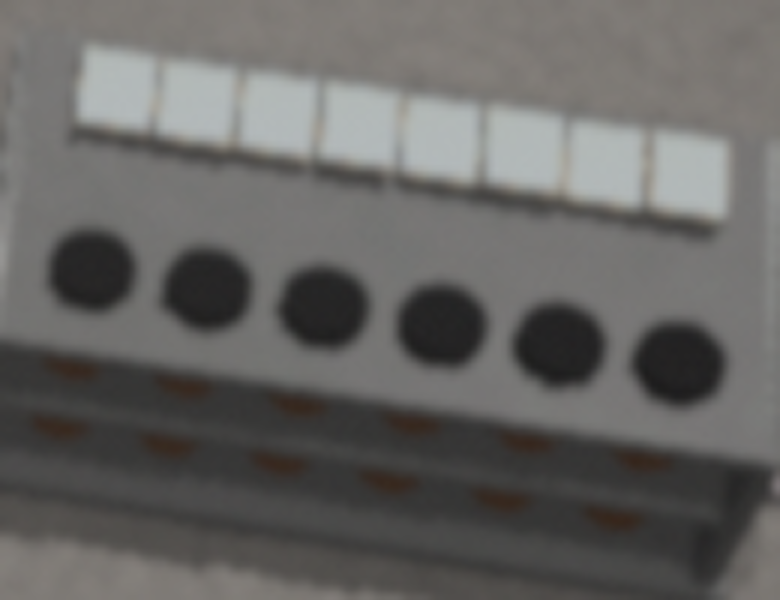

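```bash
cat >> h.py <<'E'
from scipy.spatial.transform import Rotation as Ro
def rel(p,yaw):
    s=env.sense();R=np.array(s["tool_rot"]);y=np.array([np.cos(np.radians(yaw)),np.sin(np.radians(yaw)),0]);zz=np.array([0,0,-1.])
    T=np.c_[np.cross(y,zz),y,zz]
    print("t",round(s["time"],2),"pos",np.round(s["ee_pos"],4),"yaw",round(float(np.degrees(np.arctan2(R[1,1],R[0,1]))),2),"F",np.round(s["wrist_force"],1),"w",round(float(s["gripper_width"]),4))
    print("  shift cm",(R.T@(np.array(p)-s["ee_pos"])*100).round(2),"rot",Ro.from_matrix(R.T@T).as_rotvec(degrees=True).round(2))
E
python3 -c "
from h import *
rel([.45,.25,.20],76.4);rel([.517,-.138,.2],73)"
```

```text
t 0.25 pos [0.1471 0.6073 0.1969] yaw 76.37 F [-0.   0.5  0.2] w 0.0853
  shift cm [-37.85 -27.59  -0.29] rot [-0.03 -0.   -0.03]
t 0.25 pos [0.1471 0.6073 0.1969] yaw 76.37 F [-0.   0.5  0.2] w 0.0853
  shift cm [-53.5  -63.72  -0.28] rot [-0.03 -0.    3.37]
```

```bash
python3 -m inch '[1,-4,-3,-1,0,0,0, 1,-8,-6,-2,0,0,0, 1,-12,-9,-3,0,0,0, 1,-16,-12,-4,0,0,0, 1,-20,-15,-5,0,0,0]'; python3 -m inch '[1,-4,-3,0,0,0,0, 1,-8,-6,0,0,0,0, 1,-12,-9,0,0,0,0, 1,-16,-12,0,0,0,0, 1,-18,-15,0,0,0,0]'
python3 -c "
from h import *
rel([.517,-.138,.25],73)"
```

```text
time: 0.75
ee_pos: [0.304, 0.4167, 0.2467]
tool_rot: [[-0.972, 0.235, 0.0], [0.235, 0.972, 0.0], [-0.0, 0.0, -1.0]]
wrist_force: [0.5, 1.4, -0.3]
gripper_width: 0.0855
time: 1.25
ee_pos: [0.4448, 0.228, 0.2461]
tool_rot: [[-0.972, 0.237, 0.001], [0.237, 0.972, 0.0], [-0.001, 0.0, -1.0]]
wrist_force: [-0.0, -0.5, -0.3]
gripper_width: 0.0854
t 1.25 pos [0.4448 0.228  0.2461] yaw 76.3 F [-0.  -0.5 -0.3] w 0.0854
  shift cm [-15.68 -33.85  -0.38] rot [0.01 0.04 3.3 ]
```

```bash
python3 -m inch '[1,-2,-4.3,0,0,0,1, 1,-4,-8.6,0,0,0,2, 1,-6,-12.9,0,0,0,3.3, 1,-8,-17.2,0,0,0,3.3, 1,-10,-21.5,0,0,0,3.3]' >/dev/null; python3 -m inch '[1,-2,-4,0,0,0,0, 1,-4,-8,0,0,0,0, 1,-5,-11,0,0,0,0, 1,-5,-12,0,0,0,0]'
python3 - <<'E'
from h import *
rel([.517,-.138,.25],73)
c=env.capture("wrist");cv2.imwrite("pics/w1.png",c["color"][:,:,::-1])
R,_=cv2.Rodrigues(np.array(c["rvec"]));print(-R.T@c["tvec"])
E
```

```text
time: 2.15
ee_pos: [0.5023, -0.1345, 0.2459]
tool_rot: [[-0.956, 0.294, -0.0], [0.294, 0.956, -0.0], [0.0, -0.0, -1.0]]
wrist_force: [0.2, -0.5, 0.2]
gripper_width: 0.0855
t 2.15 pos [ 0.5023 -0.1345  0.2459] yaw 72.92 F [ 0.2 -0.5  0.2] w 0.0855
  shift cm [-1.51  0.1  -0.41] rot [-0.01 -0.01 -0.08]
[ 0.43437871 -0.11315078  0.42258894]
```

View pics/w1.png

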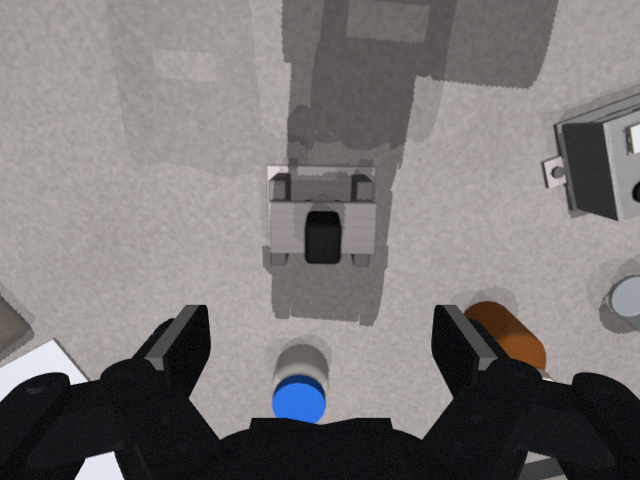

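The wrist view shows the roller square to the jaws: plate corners at (270,202), (375,202), (375,254) and (271,254), with the grip block at (323,237).

```bash
python3 - <<'E'
from h import *
c=env.capture("wrist")
im=cv2.imread("pics/w1.png");cv2.imwrite("pics/w1z.png",cv2.resize(im[155:275,250:400],None,fx=5,fy=5,interpolation=2))
for n,P in (("plate",bp(c,[(270.5,202),(375,202),(375.5,254),(271,254)],.082)),("blocktop",bp(c,[(305.5,238.5),(340.5,238.5),(340,264),(306,264)],.134))):
    print(n,P[:,:2].round(4).tolist(),P.mean(0).round(4),[round(float(np.linalg.norm(P[i]-P[i-1])),4) for i in range(4)])
E
```

```text
plate [[0.4783, -0.1745], [0.5063, -0.0833], [0.5547, -0.0956], [0.5256, -0.1904]] [ 0.5162 -0.136   0.082 ] [0.0499, 0.0954, 0.0499, 0.0992]
blocktop [[0.5074, -0.1481], [0.5156, -0.1215], [0.5361, -0.1279], [0.528, -0.1543]] [ 0.5218 -0.1379  0.134 ] [0.0215, 0.0278, 0.0215, 0.0276]
```

View pics/w1z.png

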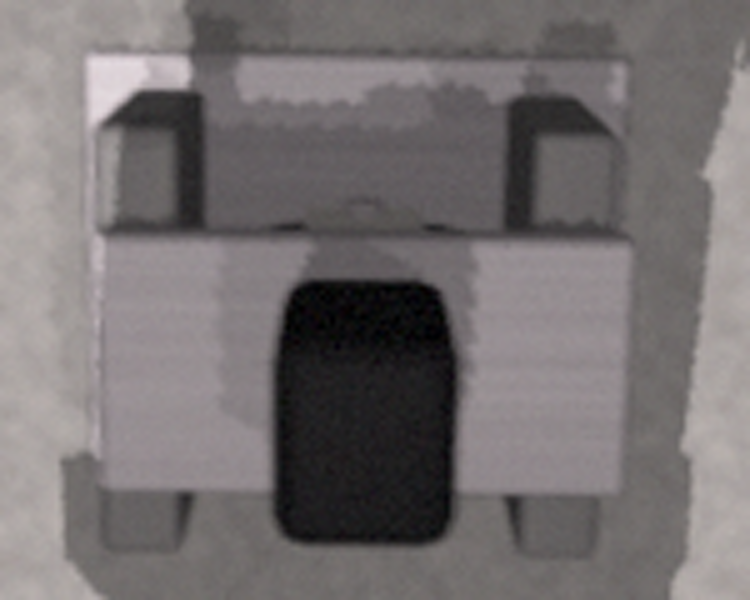

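```bash
python3 -c "
from h import *
rel([.517,-.137,.086],73)"
```

```text
t 2.25 pos [ 0.5017 -0.1326  0.246 ] yaw 72.95 F [ 0.1 -0.2 -0.6] w 0.0855
  shift cm [-1.6   0.02 16.  ] rot [ 0.01 -0.04 -0.04]
```

```bash
python3 -m inch '[1,-1.6,0,3,0,0,0, 1,-1.6,0,7,0,0,0, 1,-1.6,0,11,0,0,0, 1,-1.6,0,14,0,0,0, 1,-1.6,0,16,0,0,0]' 80; python3 -m inch '[0.5,0,0,0,0,0,0, 0.42,0,0,0,0,0,0,0.42,0,0,0,0,0,0]'
python3 - <<'E'
from h import *
rel([.517,-.137,.086],73)
c=env.capture("wrist");cv2.imwrite("pics/w2.png",c["color"][:,:,::-1])
c=env.capture("scene");cv2.imwrite("pics/s2.png",cv2.resize(c["color"][100:260,150:350,::-1],None,fx=3.5,fy=3.5))
E
```

```text
time: 2.75
ee_pos: [0.5168, -0.1344, 0.0843]
tool_rot: [[-0.957, 0.29, -0.002], [0.29, 0.957, 0.001], [0.002, 0.0, -1.0]]
wrist_force: [-0.8, 0.2, 0.7]
gripper_width: 0.0855
time: 3.05
ee_pos: [0.5182, -0.136, 0.0876]
tool_rot: [[-0.957, 0.29, 0.002], [0.29, 0.957, -0.001], [-0.002, -0.0, -1.0]]
wrist_force: [-0.1, -0.1, 0.5]
gripper_width: 0.0439
t 3.05 pos [ 0.5182 -0.136   0.0876] yaw 73.12 F [-0.1 -0.1  0.5] w 0.0439
  shift cm [ 0.08 -0.13  0.16] rot [-0.    0.11  0.12]
```

View pics/w2.png

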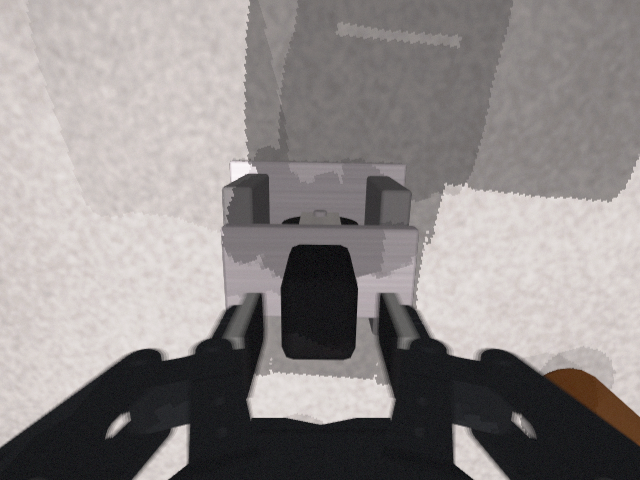

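View pics/s2.png

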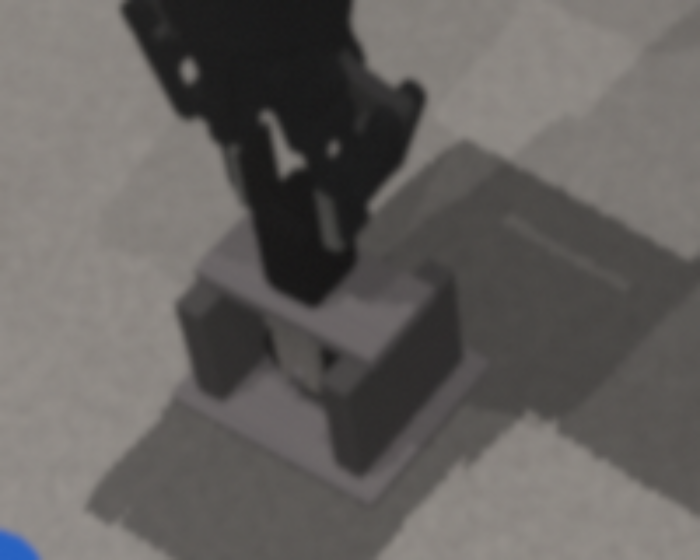

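The wrist view shows the block (281–357) centred between the pads (262 and 380), so I'll close.

```bash
python3 -m inch '[0.3,0,0,0,0,0,0, 0.1,0,0,0,0,0,0,0,0,0,0,0,0,0,0,0,0,0,0,0,0,0,0,0,0,0,0,0]' 90
python3 - <<'E'
from h import *
rel([.517,-.137,.086],73)
c=env.capture("scene");cv2.imwrite("pics/s3.png",cv2.resize(c["color"][100:260,150:350,::-1],None,fx=3.5,fy=3.5))
E
```

```text
time: 3.65
ee_pos: [0.518, -0.1364, 0.0877]
tool_rot: [[-0.957, 0.291, 0.002], [0.291, 0.957, -0.0], [-0.002, 0.0, -1.0]]
wrist_force: [-1.2, 1.4, 10.1]
gripper_width: 0.0275
t 3.65 pos [ 0.518  -0.1364  0.0877] yaw 73.05 F [-1.2  1.4 10.1] w 0.0275
  shift cm [ 0.08 -0.08  0.17] rot [0.01 0.12 0.05]
```

View pics/s3.png

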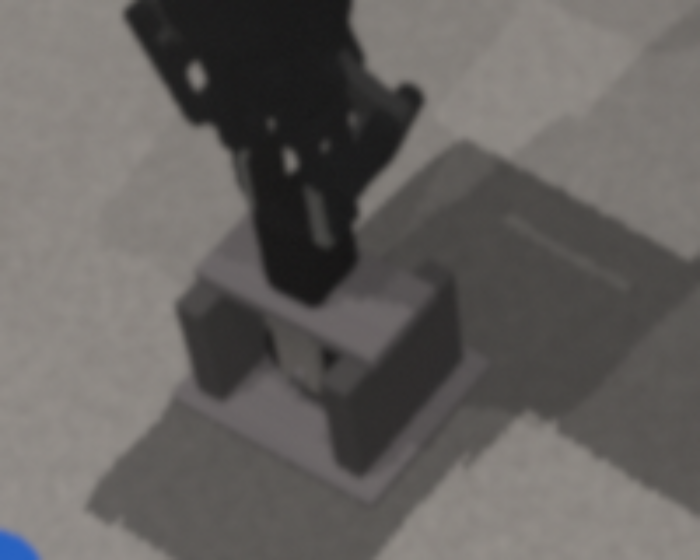

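```bash
python3 -m inch '[0,0,0,-1,0,0,0, 0,0,0,-3,0,0,0,0,0,0,-6,0,0,0,0,0,0,-9,0,0,0,0,0,0,-12,0,0,0]' 90
python3 - <<'E'
from h import *
rel([.517,.15,.207],93.3)
c=env.capture("scene");cv2.imwrite("pics/s4.png",cv2.resize(c["color"][60:260,100:350,::-1],None,fx=3,fy=3))
c=env.capture("wrist");cv2.imwrite("pics/w4.png",c["color"][:,:,::-1])
E
```

```text
time: 4.2
ee_pos: [0.517, -0.1363, 0.2079]
tool_rot: [[-0.957, 0.291, -0.0], [0.291, 0.957, 0.0], [0.0, 0.0, -1.0]]
wrist_force: [0.3, -0.5, -4.6]
gripper_width: 0.0277
t 4.2 pos [ 0.517  -0.1363  0.2079] yaw 73.07 F [ 0.3 -0.5 -4.6] w 0.0277
  shift cm [ 8.34 27.39  0.09] rot [ 1.000e-02 -2.000e-02 -2.023e+01]
```

View pics/s4.png

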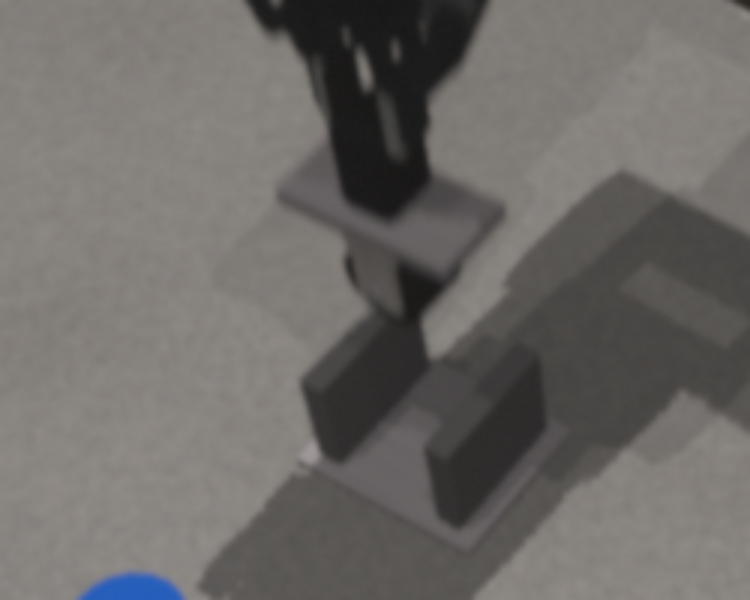

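View pics/w4.png

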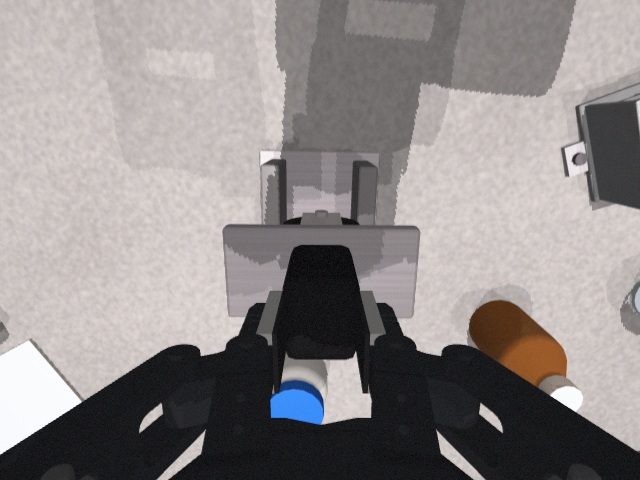

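```bash
python3 -m inch '[0,1.6,4.6,0,0,0,-4, 0,3.3,9.2,0,0,0,-8, 0,4.9,13.8,0,0,0,-12, 0,6.6,18.4,0,0,0,-16, 0,8,23,0,0,0,-20.2]' 
python3 -c "
from h import *
rel([.5205,.154,.207],93.3)"
```

```text
time: 4.8
ee_pos: [0.5067, 0.1087, 0.2054]
tool_rot: [[-0.998, -0.06, -0.002], [-0.06, 0.998, -0.0], [0.002, 0.0, -1.0]]
wrist_force: [1.5, -0.7, -5.6]
gripper_width: 0.0273
t 4.8 pos [0.5067 0.1087 0.2054] yaw 93.43 F [ 1.5 -0.7 -5.6] w 0.0273
  shift cm [-1.65  4.44 -0.16] rot [ 0.   -0.09  0.13]
```

```bash
python3 -m inch '[0,-1,2,0,0,0,0, 0,-1.6,3.6,0,0,0,0, 0,-1.6,4.4,2,0,0,0, 0,-1.6,4.4,3,0,0,0, 0,-1.6,4.4,3,0,0,0]' 
python3 - <<'E'
from h import *
rel([.5205,.154,.147],93.3)
c=env.capture("top");cv2.imwrite("pics/t5.png",cv2.resize(c["color"][220:360,90:270,::-1],None,fx=4,fy=4))
c=env.capture("scene");cv2.imwrite("pics/s5.png",cv2.resize(c["color"][120:310,360:560,::-1],None,fx=3,fy=3))
c=env.capture("wrist");cv2.imwrite("pics/w5.png",c["color"][:,:,::-1])
E
```

```text
time: 5.3
ee_pos: [0.5205, 0.151, 0.1744]
tool_rot: [[-0.998, -0.057, -0.004], [-0.057, 0.998, -0.001], [0.004, -0.0, -1.0]]
wrist_force: [0.6, 0.0, -4.0]
gripper_width: 0.0272
t 5.3 pos [0.5205 0.151  0.1744] yaw 93.25 F [ 0.6  0.  -4. ] w 0.0272
  shift cm [-0.03  0.3   2.74] rot [-0.03 -0.22 -0.05]
```

View pics/t5.png

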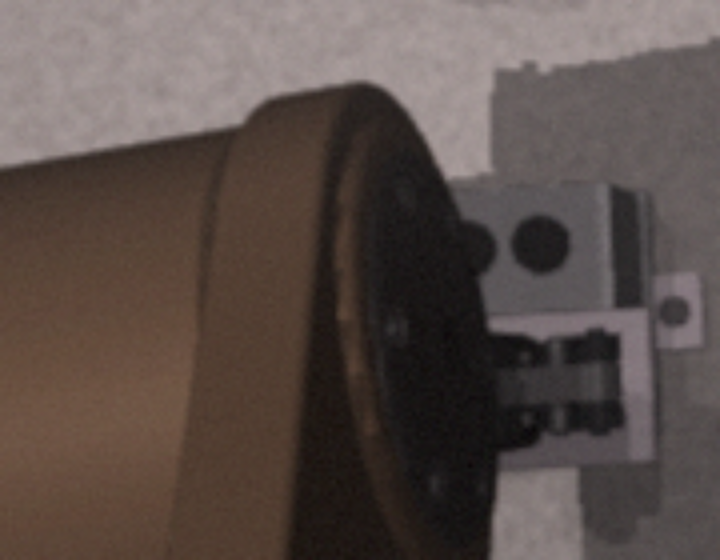

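View pics/s5.png

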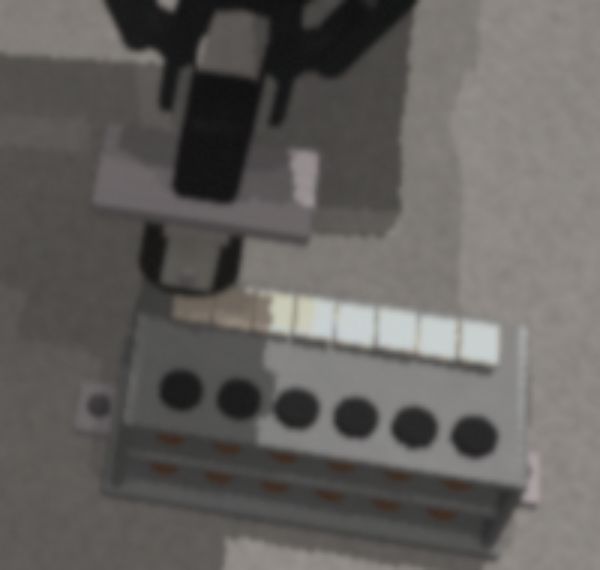

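View pics/w5.png

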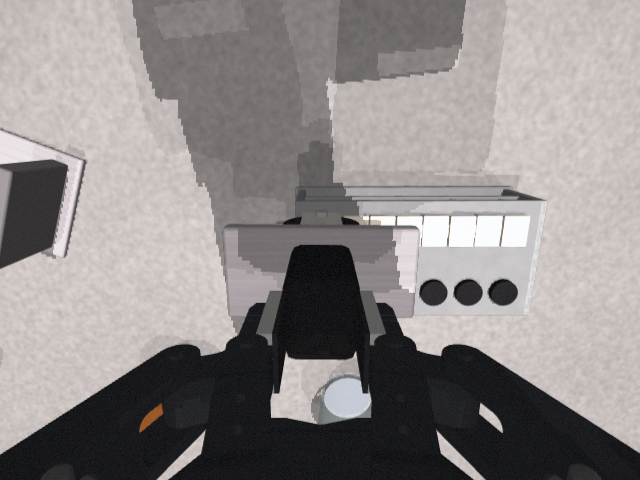

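The wheel sits just above caps 0 and 1 and the caps are visible at v=216–247 in the wrist view. I'll cross-check the wheel's offset across the strip.

```bash
python3 - <<'E'
from h import *
c=env.capture("wrist");s=env.sense();R=np.array(s["tool_rot"])
f=lambda uv,z:((bp(c,uv,z)-s["ee_pos"])@R*1000).round(1)
print("strip rows (tool x,y mm)",f([(435,215),(435,247),(515,215),(515,247),(528,231)],.079).tolist())
print("plate",f([(224,226),(418,226),(415,318),(229,318)],s["ee_pos"][2]-.0057).tolist())
print("world strip",bp(c,[(435,231),(515,231),(528,231)],.079).round(4))
E
```

```text
strip rows (tool x,y mm) [[12.5, 85.2, 97.8], [-12.4, 87.3, 97.9], [12.5, 144.6, 97.8], [-12.4, 148.2, 97.9], [0.2, 156.1, 97.9]]
plate [[26.6, -47.7, 5.7], [26.6, 48.7, 5.7], [-24.0, 50.7, 5.7], [-24.0, -48.7, 5.7]]
world strip [[0.5168 0.2372 0.079 ]
 [0.5135 0.2972 0.079 ]
 [0.5129 0.307  0.079 ]]
```

```bash
python3 -m inch '[0,-0.1,0.2,0.8,0,0,0, 0,-0.1,0.2,1.6,0,0,0, 0,-0.1,0.2,2.2,0,0,0, 0,-0.1,0.2,2.6,0,0,0, 0,-0.1,0.2,2.9,0,0,0]' 
python3 - <<'E'
from h import *
rel([.5205,.154,.146],93.3)
c=env.capture("scene");cv2.imwrite("pics/s6.png",cv2.resize(c["color"][120:310,360:560,::-1],None,fx=3,fy=3))
E
```

```text
time: 6.0
ee_pos: [0.5229, 0.1537, 0.1478]
tool_rot: [[-0.998, -0.057, 0.002], [-0.057, 0.998, -0.0], [-0.002, -0.0, -1.0]]
wrist_force: [-1.4, -1.5, 12.1]
gripper_width: 0.0271
t 6.0 pos [0.5229 0.1537 0.1478] yaw 93.29 F [-1.4 -1.5 12.1] w 0.0271
  shift cm [0.24 0.04 0.18] rot [-0.01  0.1  -0.01]
```

View pics/s6.png

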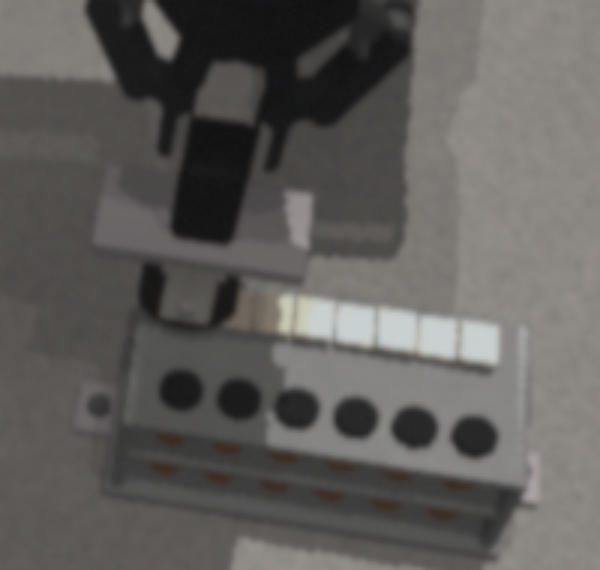

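```bash
python3 -m inch '[0,0.05,-0.2,0.2,0,0,0, 0,0.1,-0.4,0.25,0,0,0, 0,0.1,0.1,0.25,0,0,0, 0,0.1,0.6,0.25,0,0,0, 0,0.1,1.2,0.25,0,0,0]' 
for i in 1; do python3 -m inch '[0,0,0.7,0,0,0,0, 0,0,1.4,0,0,0,0, 0,0,2.1,0,0,0,0, 0,0,2.8,0,0,0,0, 0,0,3.5,0,0,0,0]'; done
python3 - <<'E'
from h import *
rel([.5130,.3006,.145],93.3)
c=env.capture("scene");cv2.imwrite("pics/s7.png",cv2.resize(c["color"][120:310,360:560,::-1],None,fx=3,fy=3))
E
```

```text
time: 6.55
ee_pos: [0.5218, 0.1657, 0.1463]
tool_rot: [[-0.998, -0.057, 0.004], [-0.057, 0.998, 0.0], [-0.004, 0.0, -1.0]]
wrist_force: [-2.3, -1.1, 11.8]
gripper_width: 0.0278
time: 7.05
ee_pos: [0.5199, 0.2007, 0.1464]
tool_rot: [[-0.998, -0.057, 0.004], [-0.057, 0.998, 0.0], [-0.004, -0.0, -1.0]]
wrist_force: [-1.1, -2.8, 12.9]
gripper_width: 0.0277
t 7.05 pos [0.5199 0.2007 0.1464] yaw 93.3 F [-1.1 -2.8 12.9] w 0.0277
  shift cm [ 0.11 10.01  0.14] rot [-0.01  0.22 -0.  ]
```

View pics/s7.png

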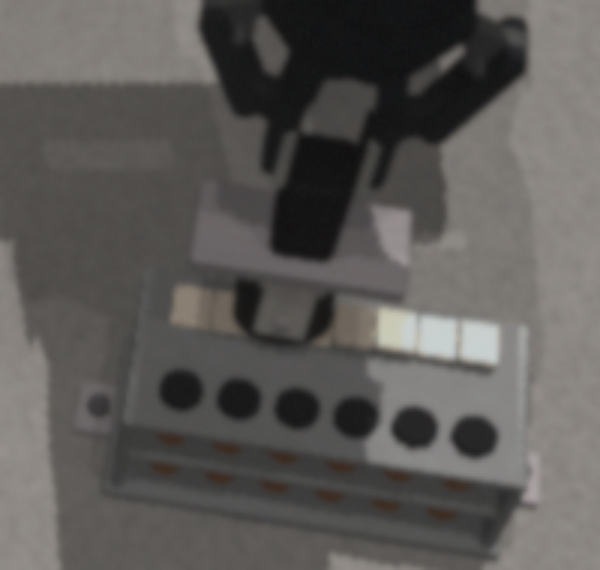

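```bash
python3 -m inch '[0,0.05,0.7,0.1,0,0,0, 0,0.1,1.4,0.2,0,0,0, 0,0.1,2.1,0.2,0,0,0, 0,0.1,2.8,0.2,0,0,0, 0,0.1,3.5,0.2,0,0,0]'
python3 -m inch '[0,0,0.7,0,0,0,0, 0,0,1.4,0,0,0,0, 0,0,2.1,0,0,0,0, 0,0,2.8,0,0,0,0, 0,0,3.5,0,0,0,0]'
python3 -m inch '[0,0,0.7,0,0,0,0, 0,0,1.4,0,0,0,0, 0,0,2.1,0,0,0,0, 0,0,2.7,0,0,0,0, 0,0,2.9,0,0,0,0]'
python3 -c "
from h import *
rel([.5212,.1508,.145],93.3)"
```

```text
time: 7.6
ee_pos: [0.5173, 0.2358, 0.1447]
tool_rot: [[-0.998, -0.058, 0.005], [-0.058, 0.998, 0.001], [-0.005, 0.0, -1.0]]
wrist_force: [0.6, -4.9, 15.1]
gripper_width: 0.0276
time: 8.1
ee_pos: [0.5154, 0.2712, 0.1449]
tool_rot: [[-0.998, -0.057, 0.005], [-0.057, 0.998, 0.002], [-0.005, 0.001, -1.0]]
wrist_force: [1.3, -0.9, 14.7]
gripper_width: 0.0275
time: 8.6
ee_pos: [0.5138, 0.3006, 0.145]
tool_rot: [[-0.998, -0.058, 0.006], [-0.058, 0.998, 0.002], [-0.006, 0.002, -1.0]]
wrist_force: [1.4, -0.8, 15.0]
gripper_width: 0.0273
t 8.6 pos [0.5138 0.3006 0.145 ] yaw 93.3 F [ 1.4 -0.8 15. ] w 0.0273
  shift cm [  0.12 -15.    -0.04] rot [0.12 0.33 0.  ]
```

```bash
python3 -m inch '[0,0.1,-0.7,0.05,0,0,0, 0,0.1,-1.4,0.05,0,0,0, 0,0.1,-2.1,0.05,0,0,0, 0,0.1,-2.8,0.05,0,0,0, 0,0.1,-3.5,0.05,0,0,0]'
python3 -m inch '[0,0,-0.7,0,0,0,0, 0,0,-1.4,0,0,0,0, 0,0,-2.1,0,0,0,0, 0,0,-2.8,0,0,0,0, 0,0,-3.5,0,0,0,0]'
python3 -m inch '[0,0,-0.7,0,0,0,0, 0,0,-1.4,0,0,0,0, 0,0,-2.1,0,0,0,0, 0,0,-2.8,0,0,0,0, 0,0,-3.5,0,0,0,0]'
python3 -m inch '[0,0,-0.7,0,0,0,0, 0,0,-1.4,0,0,0,0, 0,0,-2.1,0,0,0,0, 0,0,-2.8,0,0,0,0, 0,0,-3.5,0,0,0,0]'
python3 -m inch '[0,0,-0.6,0,0,0,0, 0,0,-0.8,0,0,0,0, 0,0,-0.8,0,0,0,0]'
python3 -c "
from h import *
rel([.5212,.1508,.25],93.3)"
```

```text
time: 9.1
ee_pos: [0.5151, 0.2651, 0.1446]
tool_rot: [[-0.998, -0.057, 0.006], [-0.057, 0.998, 0.003], [-0.007, 0.002, -1.0]]
wrist_force: [1.8, 0.8, 14.8]
gripper_width: 0.0278
time: 9.6
ee_pos: [0.517, 0.23, 0.1445]
tool_rot: [[-0.998, -0.057, 0.006], [-0.057, 0.998, 0.002], [-0.006, 0.002, -1.0]]
wrist_force: [1.3, 0.2, 15.4]
gripper_width: 0.0274
time: 10.1
ee_pos: [0.5189, 0.1949, 0.1444]
tool_rot: [[-0.998, -0.057, 0.006], [-0.057, 0.998, 0.002], [-0.006, 0.001, -1.0]]
wrist_force: [1.0, 0.6, 15.3]
gripper_width: 0.0277
time: 10.6
ee_pos: [0.5209, 0.1598, 0.1442]
tool_rot: [[-0.998, -0.057, 0.006], [-0.057, 0.998, 0.001], [-0.006, 0.001, -1.0]]
wrist_force: [1.2, 0.1, 15.7]
gripper_width: 0.0276
time: 10.9
ee_pos: [0.5213, 0.1516, 0.1442]
tool_rot: [[-0.998, -0.057, 0.005], [-0.057, 0.998, 0.001], [-0.006, 0.001, -1.0]]
wrist_force: [0.3, -0.5, 15.5]
gripper_width: 0.0273
t 10.9 pos [0.5213 0.1516 0.1442] yaw 93.26 F [ 0.3 -0.5 15.5] w 0.0273
  shift cm [ -0.05  -0.07 -10.58] rot [ 0.03  0.32 -0.04]
```

```bash
python3 -m inch '[0,0,0,-1.5,0,0,0, 0,0,0,-4,0,0,0, 0,0,-2,-6.5,0,0,0, 0,0,-6,-6.5,0,0,0, 0,0,-10,-6.5,0,0,0]'
python3 - <<'E'
from h import *
rel([.518,-.1364,.2077],73.05)
c=env.capture("scene");cv2.imwrite("pics/s8.png",cv2.resize(c["color"][205:305,405:535,::-1],None,fx=6,fy=6,interpolation=2))
c=env.capture("wrist");cv2.imwrite("pics/w8.png",c["color"][:,:,::-1])
E
```

```text
time: 11.4
ee_pos: [0.5252, 0.0511, 0.2077]
tool_rot: [[-0.998, -0.059, 0.001], [-0.059, 0.998, 0.0], [-0.001, -0.0, -1.0]]
wrist_force: [0.4, -0.1, -4.1]
gripper_width: 0.0273
t 11.4 pos [0.5252 0.0511 0.2077] yaw 93.38 F [ 0.4 -0.1 -4.1] w 0.0273
  shift cm [  1.82 -18.68  -0.  ] rot [1.000e-02 8.000e-02 2.033e+01]
```

View pics/s8.png

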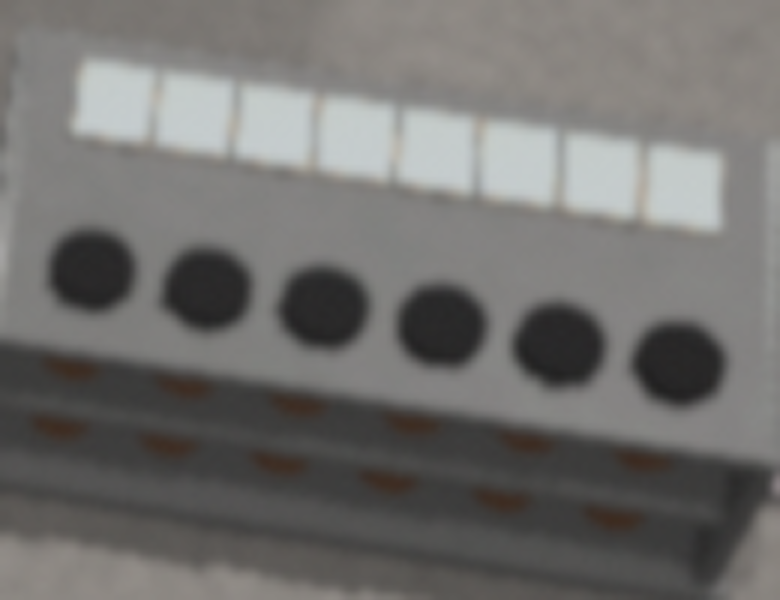

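View pics/w8.png

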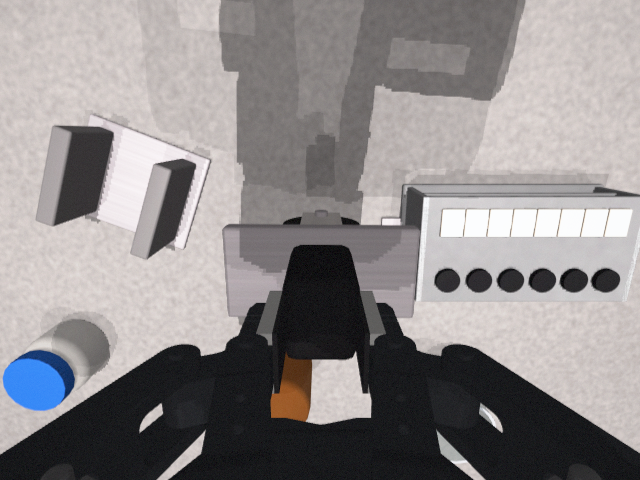

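All eight caps now lie on a straight line with the shadow under their rear edge gone. I'll check the height numerically, then plan the return to the stand.

```bash
python3 - <<'E'
from h import *
s=env.capture("scene")
u=np.array([-np.sin(np.radians(3.3)),np.cos(np.radians(3.3))]);m=np.array([.5165,.226])
P=lambda z:[(*(m+u*.08*k),z) for k in(-1,-.5,0,.5,1)]
print((pr(s,P(.073))-pr(s,P(.079))).round(2))
# measured displacement of white rows per cap between before/after
a=cv2.imread("pics/scene0.png",0).astype(np.float32);b=cv2.cvtColor(s["color"],cv2.COLOR_RGB2GRAY).astype(np.float32)
n=u@np.array([0,1])
for k in range(8):
    p=pr(s,[(*(m+u*.02*(k-3.5)),.076)])[0];x=int(round(p[0]));y=int(p[1])
    ed=[]
    for im in(a,b):
        col=im[y-16:y+17,x-3:x+4].mean(1);g=np.clip(col-165,0,None);r=np.arange(y-16,y+17);ed.append((g*r).sum()/g.sum())
    print(k,x,y,np.round(ed,2),round(ed[1]-ed[0],2))
E
```

```text
[[-0.48  2.37]
 [-0.63  2.36]
 [-0.79  2.35]
 [-0.94  2.34]
 [-1.1   2.33]]
0 424 220 [219.21 221.44] 2.23
1 438 222 [221.63 223.56] 1.93
2 451 225 [223.5  225.56] 2.06
3 465 227 [225.32 227.67] 2.36
4 478 229 [227.73 229.64] 1.91
5 492 231 [229.31 231.77] 2.46
6 506 233 [231.94 233.9 ] 1.96
7 519 235 [233.49 235.9 ] 2.41
```

```bash
python3 -m inch '[0,0.4,-4.2,0,0,0,4.5, 0,0.8,-8.4,0,0,0,9, 0,1.2,-12.6,0,0,0,13.5, 0,1.6,-16,0,0,0,18, 0,1.8,-18.7,0,0,0,20.3]'
python3 -m inch '[0,0,0,0,0,0,0,0,0,0,0,0,0,0]'
python3 - <<'E'
from h import *
rel([.518,-.1364,.0885],73.05)
c=env.capture("wrist");cv2.imwrite("pics/w9.png",c["color"][:,:,::-1])
E
```

```text
time: 12.05
ee_pos: [0.5176, -0.1369, 0.2069]
tool_rot: [[-0.955, 0.296, -0.0], [0.296, 0.955, 0.0], [0.001, 0.0, -1.0]]
wrist_force: [-0.1, 0.2, -4.7]
gripper_width: 0.0276
time: 12.25
ee_pos: [0.5178, -0.1354, 0.2068]
tool_rot: [[-0.956, 0.293, -0.001], [0.293, 0.956, 0.001], [0.001, 0.001, -1.0]]
wrist_force: [-1.0, 1.1, -4.3]
gripper_width: 0.0274
t 12.25 pos [ 0.5178 -0.1354  0.2068] yaw 72.97 F [-1.   1.1 -4.3] w 0.0274
  shift cm [-0.06 -0.09 11.83] rot [ 0.03 -0.04 -0.08]
```

View pics/w9.png

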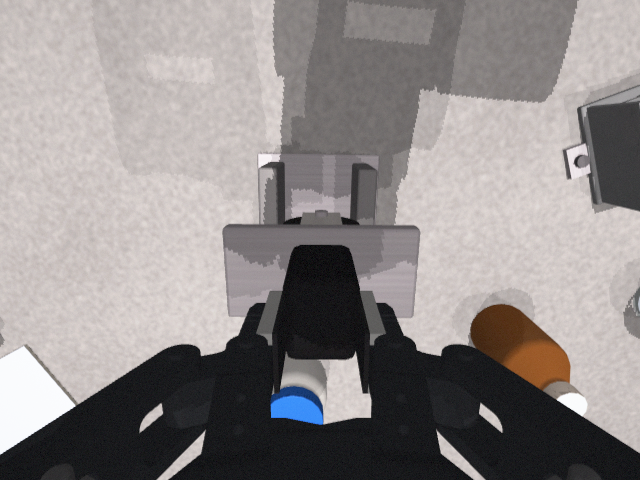

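The gap between the rails (u 262–377) is centred under the plate (223–419). I'll lower it.

```bash
python3 -m inch '[0,-0.05,-0.1,2,0,0,0, 0,-0.05,-0.1,4.5,0,0,0, 0,-0.05,-0.1,7,0,0,0, 0,-0.05,-0.1,9,0,0,0, 0,-0.05,-0.1,10.3,0,0,0]'
python3 -m inch '[0,0,0,0.5,0,0,0, 0,0,0,0.9,0,0,0, 0,0,0,1.2,0,0,0, 0,0,0,1.4,0,0,0,0,0,0,1.5,0,0,0]'
python3 -c "
from h import *
rel([.518,-.1364,.0877],73.05)"
```

```text
time: 12.8
ee_pos: [0.5177, -0.1353, 0.1028]
tool_rot: [[-0.957, 0.291, -0.002], [0.291, 0.957, 0.001], [0.002, 0.0, -1.0]]
wrist_force: [-0.3, -0.0, -3.8]
gripper_width: 0.027
time: 13.3
ee_pos: [0.5182, -0.137, 0.0895]
tool_rot: [[-0.956, 0.293, 0.001], [0.293, 0.956, -0.0], [-0.001, 0.0, -1.0]]
wrist_force: [0.5, 0.0, -4.8]
gripper_width: 0.0271
t 13.3 pos [ 0.5182 -0.137   0.0895] yaw 72.98 F [ 0.5  0.  -4.8] w 0.0271
  shift cm [0.03 0.05 0.18] rot [ 0.    0.03 -0.07]
```

```bash
python3 -m inch '[0,0,0,0.1,0,0,0, 0,0,0,0.15,0,0,0, 0,0,0,0.2,0,0,0, 0,0,0,0.2,0,0,0]'
python3 - <<'E'
from h import *
rel([.518,-.1364,.0877],73.05)
c=env.capture("scene");cv2.imwrite("pics/s10.png",cv2.resize(c["color"][100:260,150:350,::-1],None,fx=3.5,fy=3.5))
E
```

```text
time: 13.7
ee_pos: [0.5181, -0.137, 0.0878]
tool_rot: [[-0.956, 0.293, 0.001], [0.293, 0.956, -0.0], [-0.001, 0.0, -1.0]]
wrist_force: [-2.0, 1.5, 4.8]
gripper_width: 0.0274
t 13.7 pos [ 0.5181 -0.137   0.0878] yaw 72.97 F [-2.   1.5  4.8] w 0.0274
  shift cm [0.03 0.06 0.01] rot [ 0.    0.03 -0.08]
```

View pics/s10.png

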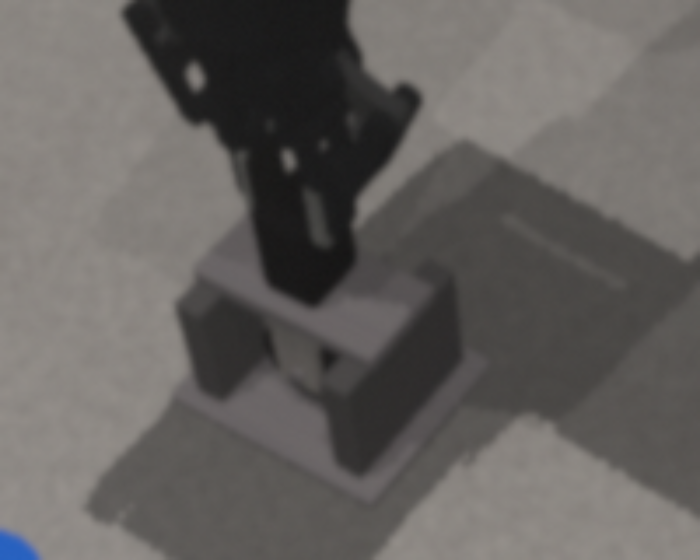

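Resting on the rails as before, with a 4.8 N upward reaction. I'll release and retreat upwards.

```bash
python3 -m inch '[0.5,0,0,0,0,0,0, 0.8,0,0,0,0,0,0, 1,0,0,0,0,0,0, 1,0,0,0,0,0,0,1,0,0,0,0,0,0]'
python3 -m inch '[1,0,0,-1.5,0,0,0, 1,0,0,-4,0,0,0, 1,0,0,-8,0,0,0, 1,0,0,-12,0,0,0,1,0,0,-16,0,0,0]'
python3 -m inch '[1,2,0,0,0,0,0, 1,2,5,0,0,0,0, 1,2,10,0,0,0,0, 1,2,15,0,0,0,0,1,2,15,0,0,0,0]'
python3 - <<'E'
from h import *
rel([.518,-.1364,.0877],73.05)
for n in("scene","top"):
    c=env.capture(n);cv2.imwrite(f"pics/{n}11.png",c["color"][:,:,::-1])
t=cv2.imread("pics/top11.png");cv2.imwrite("pics/z11.png",cv2.resize(t[270:370,360:490],None,fx=6,fy=6,interpolation=2))
E
```

```text
time: 14.25
ee_pos: [0.518, -0.137, 0.0872]
tool_rot: [[-0.956, 0.293, 0.0], [0.293, 0.956, 0.0], [-0.0, 0.0, -1.0]]
wrist_force: [0.5, 0.2, 0.7]
gripper_width: 0.0855
time: 14.75
ee_pos: [0.5178, -0.1369, 0.2488]
tool_rot: [[-0.956, 0.293, -0.0], [0.293, 0.956, 0.0], [0.0, 0.0, -1.0]]
wrist_force: [0.7, -0.8, 0.3]
gripper_width: 0.0853
time: 15.25
ee_pos: [0.5436, 0.0168, 0.2471]
tool_rot: [[-0.958, 0.288, 0.0], [0.288, 0.958, 0.001], [-0.0, 0.001, -1.0]]
wrist_force: [-0.2, -0.7, -0.3]
gripper_width: 0.0852
t 15.25 pos [0.5436 0.0168 0.2471] yaw 73.24 F [-0.2 -0.7 -0.3] w 0.0852
  shift cm [ -1.97 -15.42  15.93] rot [0.06 0.01 0.19]
```

View pics/z11.png

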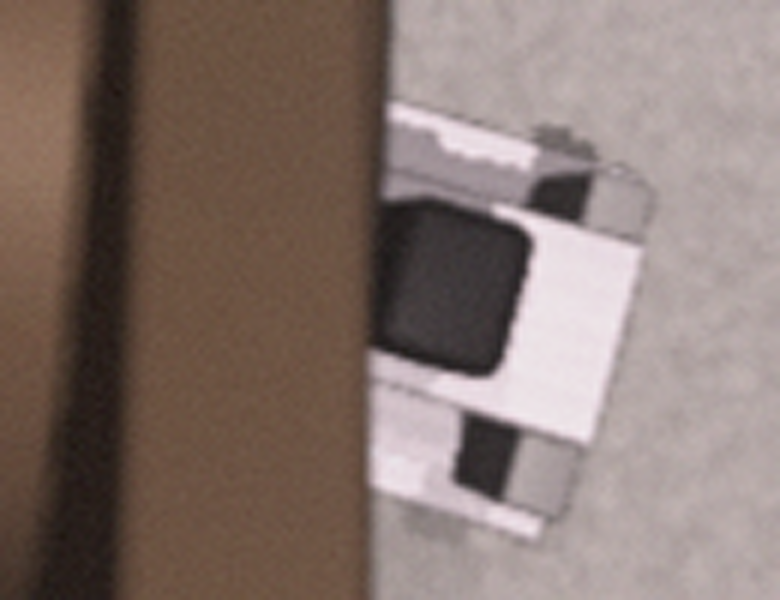

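View pics/scene11.png

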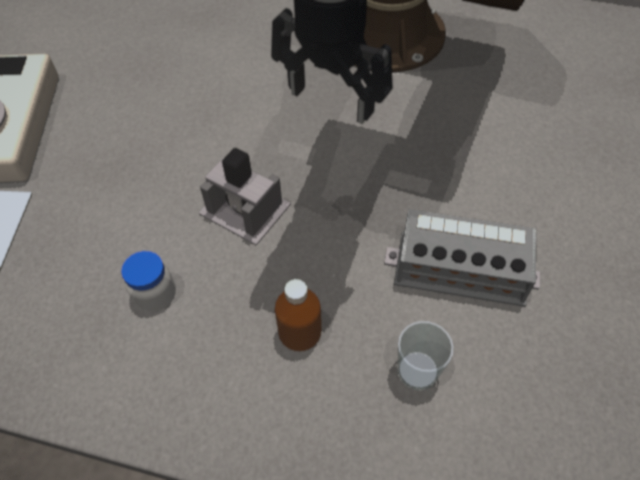

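The roller is back where it was: its plate corner is at zoom pixel (640,247) against (640,250) at the start. The bottle, beaker and jar are at the same pixels as before.

```bash
python3 -c "
from workcell import env
env.sign_off()"
```

```text
the job is handed in; nothing more can be done
```

I took the roller from its stand by its grip, rolled it along the cap strip and back, and hung it back on its stand. I handed the job in at about 15.4 s on the robot's clock.

- **Rolling:** the wheel pressed with about 16–20 N. On the return pass the force stayed steady, so no cap was still resisting.
- **Caps:** in the scene picture all eight moved down 1.9–2.5 px, where 6 mm would be about 2.35 px. Caps that started less proud would move less. They now lie on one straight, evenly spaced line, and the shadow at their rear edge is gone. I had no direct reading of the cap depths.
- **Roller:** its plate corners match the starting picture to about half a pixel, with the plate resting on the rails. The arm hid the far end of the plate in the last top view, but the scene view shows it in place on the stand.
- **Surroundings:** the bottle, beaker and jar did not move. The gripper is open and clear of everything. Every force reading I took was under 20 N.

No check failed or disagreed.

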